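# Seat the chopping blade on the food processor's drive spindle

## Robot

A 6-joint arm with a two-finger parallel gripper is mounted at the origin on the work surface. World frame = base frame: x ahead of the robot, y to its left, z up, the work surface at z = 0. Lengths are in m, angles in degrees, forces in N, time in s.
With the tool pointing down it reaches from about 0.4 to 0.825 m from the base axis. Payload 7 kg.
Tool frame: the origin (TCP) lies between the finger pads; the fingertips stand 22 mm ahead of it and the grasp point (between the pads) lies 3 mm ahead of it; z points along the fingers, y is the line along which they close (so a half turn about z gives the same grasp; the last joint's range is limited). The gripper opens to 88 mm and grips with 3 to 60 N. Pads are 19 mm wide; open, the fingers measure 130 mm over their backs; the gripper's body (78 mm by 193 mm) begins 47 mm behind the grasp point.
Start: joints at [-60.785, 20.546, 0.682, 0, -70.136, -16.507], TCP at [0.148, -0.658, 0.249] pointing down, gripper open.
Joint ranges: [-176.03, 176.03], [-82.01, 121.73], [-58.28, 71.71], [-173.87, 95.51], [-174.79, -0.11], [-173.66, 173.66]. Speed limits (degrees/s): [136.94, 136.94, 172.46, 180, 180, 180].

## Interface

Orientations are given as [roll, pitch, yaw] about the fixed x, y, z axes, in that order (R = Rz(yaw) Ry(pitch) Rx(roll)).
In Python, from plant import ctrl gives the robot as it stands.
- The arm moves only by the tool apply_moves, never from a script. Its argument "targets" is a list of rows, each an object with "travel": the shift along the tool's x, y, z in mm, a list of three; "roll": the turn about the tool's z in degrees; "jaw": the finger opening in mm, from 0 to 87.6. In form: [{"travel": [tx, ty, tz], "roll": roll, "jaw": jaw}, ...]. A call has 1 to 10 rows; each row shifts and turns the commanded pose from where the row before left it, along the tool's axes as they then stand; what a row does not reach is not made up. A row lasts 1/10 s, in which the tool goes at most 50 mm and 8.59 degrees, less where a joint would pass 70% of its speed; a pose out of reach is approached as far as the arm can. A call with a gripper value outside its range is refused whole. The fingers move at their own pace and stop on an object; the grip force is fixed at half the most. Time passes only in rows, so rows that do not move let the fingers close. It gives the time, the measured TCP pose, the force, the opening and the grip force at its end, in the units of the state.
- ctrl.get_obs(): the state, without advancing time (a new reading comes with each control period).
- ctrl.snapshot(name): name is "side" or "top" or "wrist"; returns the picture (384x512x3 uint8, red, green, blue); there is no depth.
- ctrl.calibration(name): a dict with "K" (3x3 intrinsics, pixels), "extrinsics" (4x4, takes a point from camera to world coordinates); the wrist camera has in their place "hand_eye" (4x4, takes a point from camera to tool coordinates, whose origin is the TCP and whose axes are the flange's). Camera axes: x right, y down, z forward; pixel columns grow to the right and rows downward; lengths in m; the calibration is good to about 2 mm. The wrist camera is an equidistant fisheye: a pixel r from the principal point sees the ray r / f radians off the axis. A picture is of the moment at which its call begins: read the wrist's pose just before it. calibration takes no time and is no camera call.
- ctrl.close_job(): hands the job in; it is judged then, once.
The state is a dict: "clock": time; "joint_pos": joint angles; "qvel": joint speeds; "tau": joint torques, N m; "tool_pos": TCP position; "orientation": TCP orientation; "force": force on the tool from outside, world axes, zero at the start; "moment": the same for the moment, N m; "opening": finger opening in m; "gripper_force": force on a finger pad.
Only numpy, scipy, OpenCV 4.12 (cv2) and the standard library are available. Lean on these libraries where they do the work, as an engineer would, in place of code of your own. Each camera call takes 0.05 s, during which the arm holds its last target. There are 200 camera calls.

## Task

Pick up the chopping blade by its grip bar and fit it on the food processor's spindle: lower it over the pin, then, pressing only gently, turn it until the slot under its hub drops over the orange drive bar and the hub sits fully home, and let go. Never force it down, and leave the jug, the tub and the tongs where they are.

Things in the scene. Friction and masses are not known exactly. Their poses are not given: they have to be found in the camera images.
- blade_mid (a point): Chopping blade, loose, upright on the counter, 220 g give or take a third. Point on its axis, half-way up, 43 mm above its underside; z up, x along grip bar, wings and slot. Black hub 56 mm square, 46 mm high; two steel wings reach 70 mm out along +x and -x, 20 and 32 mm above the underside. A half turn gives the same fit.
- blade_grip (a point): The blade's grey grip bar on top of the hub: 36 mm long (x), 14 mm thick (y), its top 86 mm above the underside. Point on the axis, 70 mm above the underside: grasp here, across y. Axes as for the blade.
- blade_mouth (a point): Centre of the blade's underside, with the mouth of its slot: 48 mm long (x), 11 mm wide (y), 14 mm deep; in the slot's roof an 11 mm square bore goes on up to 42 mm above the underside. Axes as for the blade.
- spindle (a point): On the spindle's axis, on top of the black flange (76 mm across) on which the blade's underside rests when fully home, 109 mm above the counter. z up, x from the machine's front (knob, red mark) to its back. Fixed white base 200 x 200 x 100 mm with a clear bowl: inner radius 80 mm, rim 140 mm above the counter. Pressed over 5 N, the drive sinks on a spring (2.5 N/mm, 4 mm). Limit: 25 N.
- dog (a point): Centre of the top of the orange drive bar, 12 mm above the flange; axes of the machine, not of the bar. Bar 44 mm long, 8.4 mm wide; its angle is not measured: the motor stops with it lying 11 to 121 degrees anticlockwise (seen from above) of the machine's x. Out of line the hub stops on it, 12 mm short; in line within 3 degrees it drops home. It turns stiffly (0.15 N m), not from light rubbing.
- pin_tip (a point): Tip of the steel pin that stands up from the middle of the drive bar, 36 mm above the flange: 9.4 mm in diameter, its last 6 mm a cone. It enters the blade's bore first and centres it. Axes of the machine.
- jug_center (a point): White ceramic jug, 72 mm across, 95 mm high, loose bystander; point on its axis 45 mm up.
- tub_center (a point): Clear plastic tub 160 x 110 x 60 mm, loose bystander; point at its centre, 30 mm up.
- tongs_center (a point): Dark steel kitchen tongs, about 220 mm long, 55 mm wide, 10 mm high, lying along their own x axis, loose bystander; point at their middle, 5 mm up.
Mind the look-alikes: they are no part of the job. Leave any purple look-alike of the part that bears blade_mid alone.

How it is judged:
By the outcome, as a careful person would: the job done as asked, in the order asked, and still so for the second after the job is handed in, with the robot touching nothing.
It also fails if it takes over 72 s, if anything falls off the work surface, if the arm or the gripper's body presses on something with over 40 N, if the wrist force passes 120 N, or if a joint passes its speed limit or range.

## Working session

There is one attempt and no reset: what is moved stays moved. The work goes in short steps, Python scripts to look and compute and a tool call to move; the robot and the scene stay as the last step left them, time stands still between calls to the robot, and variables do not carry over. Pictures are saved under pics/ and viewed, at most 10 in all, crops included, and the job is handed in when it is done.

Besides the shell and the picture viewer there is one more tool, called after "Emit:" by a JSON object that holds its "method" and its "body", one argument or row to a line. apply_moves: Moves the arm, as the interface text tells. Its arguments: {"type":"object","properties":{"targets":{"type":"array","items":{"type":"object","properties":{"travel":{"type":"array","items":{"type":"number"}},"roll":{"type":"number"},"jaw":{"type":"number"}}}}},"required":["targets"]}

```bash
mkdir -p pics; cat > h.py <<'E'
import numpy as np, cv2
from plant import ctrl
from scipy.spatial.transform import Rotation as R
def snap(n,f):
    o=ctrl.get_obs(); im=ctrl.snapshot(n); cv2.imwrite('pics/'+f,im[:,:,::-1]); return o,im
def ray(n,u,v,o=None):
    c=ctrl.calibration(n); K=np.array(c['K'])
    x=(u-K[0,2])/K[0,0]; y=(v-K[1,2])/K[1,1]
    if n=='wrist':
        r=np.hypot(x,y)+1e-12; d=np.array([x/r*np.sin(r),y/r*np.sin(r),np.cos(r)])
        T=np.eye(4);T[:3,:3]=R.from_euler('xyz',o['orientation'],degrees=True).as_matrix();T[:3,3]=o['tool_pos']
        E=T@np.array(c['hand_eye'])
    else: d=np.array([x,y,1.]);E=np.array(c['extrinsics'])
    return E[:3,3],E[:3,:3]@d
def onz(n,u,v,z,o=None):
    p,d=ray(n,u,v,o); return p+d*(z-p[2])/d[2]
def two(r1,r2):
    (p,d),(q,e)=r1,r2; s=np.linalg.lstsq(np.c_[d,-e],q-p,rcond=None)[0]
    a,b=p+s[0]*d,q+s[1]*e; return (a+b)/2,np.linalg.norm(a-b)
E
python3 - <<'E'
from h import *
a=snap('top','top0.png')[1]; b=snap('side','side0.png')[1]
cv2.imwrite('pics/both.png',cv2.resize(np.hstack([a,b])[:,:,::-1],(800,300)))
o=ctrl.get_obs();print(o)
for n in('top','side','wrist'):print(ctrl.calibration(n))
E
```

```text
{'clock': 0.1, 'joint_pos': array([-6.07851747e+01,  2.05846837e+01,  6.36214092e-01, -1.85391405e-02,
       -7.01334659e+01, -1.65052029e+01]), 'qvel': array([-0.03723626, -0.08332035,  0.01809265,  0.07970048, -0.09369962,
       -0.08018943]), 'tau': array([-1.52602523e-03, -5.84161627e+01,  2.93753922e+01,  7.01563016e+00,
        1.02089092e-02, -5.86964052e-05]), 'tool_pos': array([ 0.14837189, -0.65806093,  0.24772235]), 'orientation': array([ 1.79916489e+02, -6.56964451e-03, -1.67296685e+02]), 'force': array([-0.933953  ,  0.03465215, -0.03396616]), 'moment': array([-0.01359041,  0.05485304, -0.05396024]), 'gripper_force': 0.0, 'opening': 0.0875494676170805}
{'K': array([[390.63156202,   0.        , 255.89068464],
       [  0.        , 390.63156202, 193.75006532],
       [  0.        ,   0.        ,   1.        ]]), 'extrinsics': array([[ 0.01965962, -0.98009117,  0.19757228,  0.37307312],
       [-0.99975107, -0.01718568,  0.01422868,  0.00670322],
       [-0.01054999, -0.19780283, -0.98018505,  1.25716947],
       [ 0.        ,  0.        ,  0.        ,  1.        ]])}
{'K
[... 232 characters left out ...]

       [-0.58905273,  0.58371594, -0.55883143,  0.73652101],
       [-0.01506804, -0.69935579, -0.71461488,  1.03664736],
       [ 0.        ,  0.        ,  0.        ,  1.        ]])}
{'K': array([[297.31863964,   0.        , 257.84343863],
       [  0.        , 297.31863964, 190.21191126],
       [  0.        ,   0.        ,   1.        ]]), 'hand_eye': array([[-3.78116010e-04, -9.68498329e-01, -2.49019767e-01,
         6.77392009e-02],
       [ 9.99999913e-01, -4.09587964e-04,  7.45695100e-05,
         9.63465565e-05],
       [-1.74215945e-04, -2.49019717e-01,  9.68498400e-01,
        -1.36327555e-01],
       [ 0.00000000e+00,  0.00000000e+00,  0.00000000e+00,
         1.00000000e+00]])}
```

View pics/top0.png

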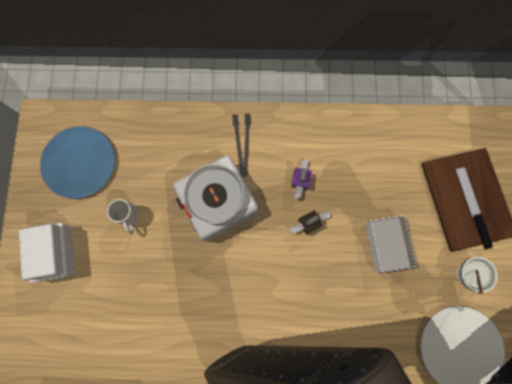

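View pics/side0.png

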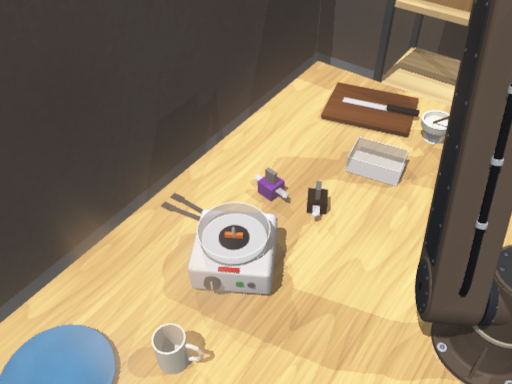

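The top view shows the blade at about (311,222), the purple look-alike at (302,179), and the machine at (216,197) with its red mark at (183,208). The orange bar is at about (213,194). The tongs lie at (242,145).

```bash
python3 - <<'E'
from h import *
a=cv2.imread('pics/top0.png');b=cv2.imread('pics/side0.png')
def org(im,x0,y0,x1,y1):
    h=cv2.cvtColor(im,cv2.COLOR_BGR2HSV)[y0:y1,x0:x1]
    m=((h[...,0]<16)&(h[...,1]>150)&(h[...,2]>120)&(h[...,0]>4)).astype(np.uint8)
    ys,xs=np.nonzero(m); print(len(xs),xs.mean()+x0,ys.mean()+y0); return xs+x0,ys+y0
xt,yt=org(a,195,175,235,215); xs,ys=org(b,215,220,255,250)
print('bar top',two(ray('top',xt.mean(),yt.mean()),ray('side',xs.mean(),ys.mean())))
P=np.array([onz('top',x,y,.121)[:2] for x,y in zip(xt,yt)])
w,v=np.linalg.eigh(np.cov(P.T));print('bar c',P.mean(0),'ang',np.degrees(np.arctan2(v[1,1],v[0,1])),np.sqrt(w)*3.46)
red=onz('top',183,208,.07);print('red',red)
print('blade',onz('top',311,222,.046),'wings',onz('top',297,230.5,.026),onz('top',327,215,.026))
print('grip',two(ray('top',316,215),ray('side',319,185)))
print('purple',onz('top',302,181,.046))
c=cv2.resize(np.hstack([a[140:260,170:290],a[150:270,250:370]]),(800,400),interpolation=cv2.INTER_CUBIC)
cv2.imwrite('pics/crop.png',c)
E
```

```text
31 214.0 194.74193548387098
78 234.02564102564102 234.42307692307693
bar top (array([0.59736095, 0.14784078, 0.11724446]), np.float64(0.0006060417857006114))
bar c [0.59693295 0.14752669] ang -149.4404718546077 [0.01020164 0.05376461]
red [0.56360061 0.24783067 0.07      ]
blade [ 0.53051275 -0.14902121  0.046     ] wings [ 0.50535766 -0.10731399  0.026     ] [ 0.55639108 -0.20248459  0.026     ]
grip (array([ 0.54430456, -0.16327085,  0.07014704]), np.float64(0.010476021559085787))
purple [ 0.66113123 -0.12152124  0.046     ]
```

View pics/crop.png

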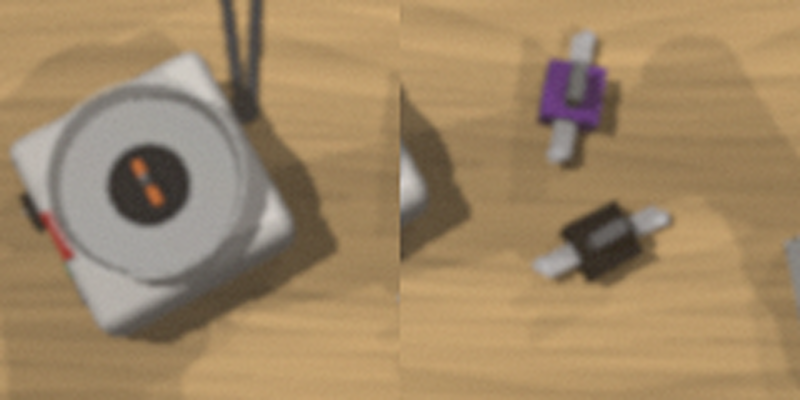

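Emit:
{"method": "apply_moves", "body": {
  "targets": [
    {"travel":[-34.5,29,0],"roll":0,"jaw":87},
    {"travel":[-34.5,29,0],"roll":0,"jaw":87},
    {"travel":[-34.5,29,0],"roll":0,"jaw":87},
    {"travel":[-34.5,29,0],"roll":0,"jaw":87},
    {"travel":[-34.5,29,0],"roll":0,"jaw":87},
    {"travel":[-34.5,29,0],"roll":0,"jaw":87},
    {"travel":[-34.5,29,0],"roll":0,"jaw":87},
    {"travel":[-34.5,29,0],"roll":0,"jaw":87},
    {"travel":[-34.5,29,0],"roll":0,"jaw":87},
    {"travel":[-34.5,29,0],"roll":0,"jaw":87}
  ]
}}

```text
clock: 1.1
tool_pos: [0.4219, -0.2979, 0.2485]
orientation: [180.0, 0.0, -167.3]
force: [0.9, -0.2, -0.7]
opening: 0.087
gripper_force: 0.0
```

Emit:
{"method": "apply_moves", "body": {
  "targets": [
    {"travel":[-34.5,29,0],"roll":0,"jaw":87},
    {"travel":[-34.5,29,0],"roll":0,"jaw":87},
    {"travel":[-34.5,29,0],"roll":0,"jaw":87},
    {"travel":[-34.5,29,0],"roll":0,"jaw":87},
    {"travel":[0,0,0],"roll":-8.1,"jaw":87},
    {"travel":[0,0,0],"roll":-8.1,"jaw":87},
    {"travel":[0,0,0],"roll":-8.1,"jaw":87},
    {"travel":[0,0,0],"roll":-8.1,"jaw":87},
    {"travel":[0,0,0],"roll":-8.1,"jaw":87},
    {"travel":[0,0,0],"roll":-8.1,"jaw":87}
  ]
}}

```text
clock: 2.1
tool_pos: [0.53, -0.156, 0.2482]
orientation: [180.0, -0.0, -118.4]
force: [0.0, -0.1, -0.3]
opening: 0.0872
gripper_force: 0.0
```

Emit:
{"method": "apply_moves", "body": {
  "targets": [
    {"travel":[0,0,0],"roll":-8.1,"jaw":87},
    {"travel":[0,0,0],"roll":-8.1,"jaw":87},
    {"travel":[0,0,0],"roll":-8.1,"jaw":87},
    {"travel":[0,0,0],"roll":-8.1,"jaw":87},
    {"travel":[0,0,0],"roll":-8.1,"jaw":87},
    {"travel":[0,0,0],"roll":-8.1,"jaw":87},
    {"travel":[0,0,0],"roll":-8.1,"jaw":87},
    {"travel":[0,0,0],"roll":0,"jaw":87},
    {"travel":[0,0,0],"roll":0,"jaw":87}
  ]
}}

```text
clock: 3.0
tool_pos: [0.5302, -0.1561, 0.2483]
orientation: [180.0, 0.0, -62.2]
force: [1.0, -0.2, -0.7]
opening: 0.0865
gripper_force: 0.0
```

```bash
python3 - <<'E'
from h import *
o,im=snap('wrist','w1.png');print(o['tool_pos'],o['orientation'],o['joint_pos'],o['force'])
import pickle;pickle.dump(o,open('o1.pkl','wb'))
E
```

```text
[ 0.53018026 -0.15611291  0.24832644] [ 1.79979100e+02  1.62753848e-02 -6.22371700e+01] [ 3.89428605e+00  9.08200376e+00 -1.49052773e+01 -7.03258618e-03
 -6.60384173e+01  2.38714045e+01] [ 0.972801   -0.19012877 -0.72795793]
```

View pics/w1.png

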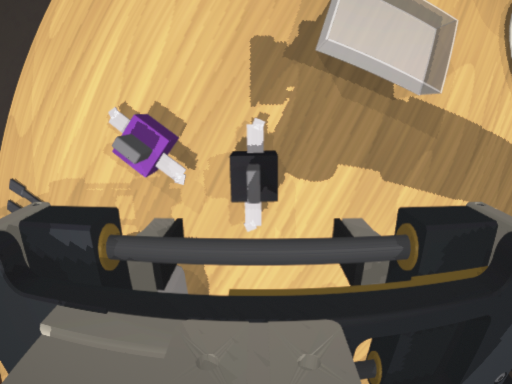

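The wrist view shows the blade nearly in line with the tool: hub around (254,176), grip bar top around (254,180), wings at (257,130) and (253,215). The purple look-alike at (145,147) is well clear.

```bash
python3 - <<'E'
from h import *
import pickle;o=pickle.load(open('o1.pkl','rb'))
im=cv2.imread('pics/w1.png');h=cv2.cvtColor(im,cv2.COLOR_BGR2HSV)
g=h[...,2].astype(int)
print(g[150:210:3,226:284:3])
def fit(m,z,name):
    n,l,s,c=cv2.connectedComponentsWithStats(m.astype(np.uint8)); k=1+s[1:,4].argmax()
    ys,xs=np.nonzero(l==k); P=np.array([onz('wrist',x,y,z,o)[:2] for x,y in zip(xs,ys)],float)
    r=cv2.minAreaRect((P*1000).astype(np.float32)); print(name,s[k],r,P.mean(0))
M=np.zeros(g.shape,bool);M[140:212,225:285]=1
fit(M&(g<60),.046,'hub')
S=M.copy();S[:]=0;S[155:205,240:270]=1
fit(S&(g>60)&(g<130)&(h[...,1]<60),.086,'grip')
wh=(g>150)&(h[...,1]<50)
for nm,a,b in(('w1',112,152),('w2',200,235)):
    W=np.zeros_like(M);W[a:b,238:275]=1; fit(W&wh,.026,nm)
E
```

```text
[[231 218 220 161 117 114 118 131 140 139 139 139 134  93  87  88  92 151
  141 146]
 [207 192  46  28  28  27  27  46  56  50  45  46  44  27  27  27  28 123
  144 144]
 [196 132  46  47  49  48  50  50  50  49  32  34  34  32  31  32  33  62
  144 143]
 [197 165  53  53  53  53  53  51  50  34  34  33  34  33  33  33  34  61
  133 147]
 [207 168  53  53  52  52  52  52  35  33  33  34  32  31  33  32  32  61
  131 145]
 [216 170  53  52  53  52  51  56  68  68  69  55  33  33  32  32  32  60
  133 136]
 [217 165  52  50  49  49  48  64  69  69  70  58  30  31  33  34  34  60
  135 129]
 [216 169  51  50  50  50  51 109 126 125  97  71  30  32  32  33  32  61
  134 127]
 [213 169  51  51  50  50  50 126 147 135  90  73  31  31  32  32  32  60
  134 141]
 [209 176  52  52  50  51  51 121 147  94  90  73  29  30  32  32  33  60
  133 135]
 [212 187  53  51  51  51  51 119 136  90  90  74  32  31  31  33  32  59
  131 149]
 [214 196  52  52  51  51  51 115  91  90  90  74  30  30  30  32  32  59
  159 212]
 [214 213  52  51  51  51  51  80  89  89  89  81  29  37  27  29  31  61
  220 
[... 700 characters left out ...]
2478942871094), 27.75456428527832) [ 0.53246266 -0.15334187]
grip [244 164  18  39 476] ((532.7499389648438, -151.14453125), (17.8184814453125, 40.29936981201172), 27.756038665771484) [ 0.53145314 -0.15010147]
w1 [247 118  18  29 417] ((553.2194213867188, -196.03785705566406), (20.342945098876953, 33.92973709106445), 27.474145889282227) [ 0.55309702 -0.19521417]Traceback (most recent call last):
  File "<stdin>", line 16, in <module>
  File "<stdin>", line 8, in fit
  File "h.py", line 16, in onz
    p,d=ray(n,u,v,o); return p+d*(z-p[2])/d[2]
        ~~~^^^^^^^^^
  File "h.py", line 7, in ray
    c=ctrl.calibration(n); K=np.array(c['K'])
ValueError: time passes only in moves, steps and waits
```

Emit:
{"method": "apply_moves", "body": {
  "targets": [
    {"travel":[-4.8,-3.9,30],"roll":0,"jaw":60},
    {"travel":[0,0,30],"roll":0,"jaw":50},
    {"travel":[0,0,30],"roll":0,"jaw":50},
    {"travel":[0,0,25],"roll":0,"jaw":50},
    {"travel":[0,0,20],"roll":0,"jaw":50},
    {"travel":[0,0,20],"roll":0,"jaw":50},
    {"travel":[0,0,15],"roll":0,"jaw":50},
    {"travel":[0,0,5],"roll":0,"jaw":50},
    {"travel":[0,0,0],"roll":0,"jaw":50},
    {"travel":[0,0,0],"roll":0,"jaw":30}
  ]
}}

```text
clock: 4.05
tool_pos: [0.532, -0.1501, 0.0742]
orientation: [-180.0, -0.0, -62.0]
force: [0.3, 1.2, -0.6]
opening: 0.046
gripper_force: 0.0
```

Emit:
{"method": "apply_moves", "body": {
  "targets": [
    {"travel":[0,0,0],"roll":0,"jaw":24},
    {"travel":[0,0,0],"roll":0,"jaw":18},
    {"travel":[0,0,0],"roll":0,"jaw":10},
    {"travel":[0,0,0],"roll":0,"jaw":5},
    {"travel":[0,0,0],"roll":0,"jaw":5},
    {"travel":[0,0,0],"roll":0,"jaw":5},
    {"travel":[0,0,0],"roll":0,"jaw":5}
  ]
}}

```text
clock: 4.75
tool_pos: [0.5317, -0.15, 0.0737]
orientation: [-180.0, -0.0, -62.0]
force: [1.5, 0.8, 2.6]
opening: 0.0137
gripper_force: 30.0
```

Emit:
{"method": "apply_moves", "body": {
  "targets": [
    {"travel":[0,0,-10],"roll":0,"jaw":5},
    {"travel":[0,0,-20],"roll":0,"jaw":5},
    {"travel":[0,0,-35],"roll":0,"jaw":5},
    {"travel":[0,0,-35],"roll":0,"jaw":5},
    {"travel":[0,0,-35],"roll":0,"jaw":5},
    {"travel":[0,0,-35],"roll":0,"jaw":5},
    {"travel":[0,0,-35],"roll":0,"jaw":5},
    {"travel":[0,0,-25],"roll":0,"jaw":5},
    {"travel":[0,0,-10],"roll":0,"jaw":5},
    {"travel":[0,0,0],"roll":0,"jaw":5}
  ]
}}

```text
clock: 5.75
tool_pos: [0.5317, -0.15, 0.3147]
orientation: [-179.9, -0.0, -62.0]
force: [0.3, -0.2, -2.1]
opening: 0.0139
gripper_force: 30.0
```

Emit:
{"method": "apply_moves", "body": {
  "targets": [
    {"travel":[-15,-5,0],"roll":0,"jaw":5},
    {"travel":[-29,-9,0],"roll":0,"jaw":5},
    {"travel":[-29,-9,0],"roll":0,"jaw":5},
    {"travel":[-29,-9,0],"roll":0,"jaw":5},
    {"travel":[-29,-9,0],"roll":0,"jaw":5},
    {"travel":[-29,-9,0],"roll":0,"jaw":5},
    {"travel":[-29,-9,0],"roll":0,"jaw":5},
    {"travel":[-22,-5,0],"roll":0,"jaw":5},
    {"travel":[-15,-3,0],"roll":0,"jaw":5},
    {"travel":[0,0,0],"roll":-4,"jaw":5}
  ]
}}

```text
clock: 6.75
tool_pos: [0.4832, 0.0822, 0.3114]
orientation: [179.8, 0.1, -57.9]
force: [0.4, -0.3, -1.8]
opening: 0.0141
gripper_force: 30.0
```

Emit:
{"method": "apply_moves", "body": {
  "targets": [
    {"travel":[0,0,0],"roll":-8.4,"jaw":5},
    {"travel":[0,0,0],"roll":-8.4,"jaw":5},
    {"travel":[0,0,0],"roll":-8.4,"jaw":5},
    {"travel":[0,0,0],"roll":-8.4,"jaw":5},
    {"travel":[0,0,0],"roll":-8.4,"jaw":5},
    {"travel":[0,0,0],"roll":-8.4,"jaw":5},
    {"travel":[0,0,0],"roll":-8.4,"jaw":5},
    {"travel":[0,0,0],"roll":-8.4,"jaw":5},
    {"travel":[0,0,0],"roll":-8.4,"jaw":5},
    {"travel":[0,0,0],"roll":-8.4,"jaw":5}
  ]
}}

```text
clock: 7.75
tool_pos: [0.4836, 0.0806, 0.3113]
orientation: [-180.0, 0.2, 26.3]
force: [-0.2, -0.4, -1.7]
opening: 0.0141
gripper_force: 30.0
```

Emit:
{"method": "apply_moves", "body": {
  "targets": [
    {"travel":[0,0,0],"roll":-4.5,"jaw":5},
    {"travel":[0,0,0],"roll":0,"jaw":5},
    {"travel":[0,0,0],"roll":0,"jaw":5}
  ]
}}

```text
clock: 8.05
tool_pos: [0.484, 0.0807, 0.3122]
orientation: [-180.0, 0.1, 30.4]
force: [0.9, -0.9, -2.1]
opening: 0.0139
gripper_force: 30.0
```

```bash
python3 - <<'E'
import re
s=open('h.py').read().replace("c=ctrl.calibration(n);","c=CAL[n];")
s=s.replace("def snap","import os,pickle\nif not os.path.exists('cal.pkl'): pickle.dump({n:ctrl.calibration(n) for n in('top','side','wrist')},open('cal.pkl','wb'))\nCAL=pickle.load(open('cal.pkl','rb'))\ndef snap",1)
open('h.py','w').write(s)
E
python3 - <<'E'
from h import *
o,im=snap('wrist','w2.png');print(o['tool_pos'],o['orientation'],o['joint_pos'],o['force'],o['opening'])
pickle.dump(o,open('o2.pkl','wb'))
E
```

```text
[0.48400716 0.08074628 0.31221238] [-1.79982954e+02  1.33362975e-01  3.03558814e+01] [ 3.24628972e+01  7.76939735e-01 -1.57681003e+01 -2.28697255e-02
 -7.35876073e+01  8.78994516e+01] [ 0.91000242 -0.88287149 -2.08647179] 0.013919772143285726
```

View pics/w2.png

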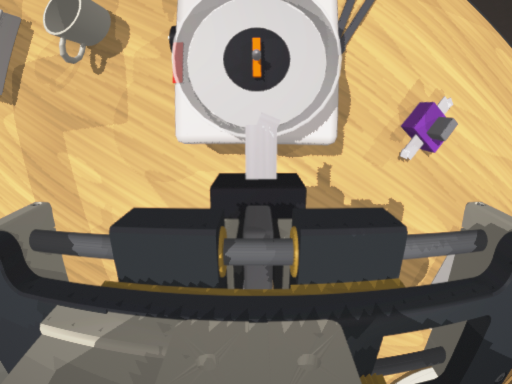

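The wrist view shows the orange bar at (257,57) nearly in line with the tool, the black flange around it at (257,59), and the jug at (78,22). The held blade's wing runs from (262,180) to (263,115), and its hub's far edge is at row 175.

```bash
python3 - <<'E'
from h import *
o=pickle.load(open('o2.pkl','rb'));im=cv2.imread('pics/w2.png');h=cv2.cvtColor(im,cv2.COLOR_BGR2HSV).astype(int)
m=np.zeros(h.shape[:2],bool);m[30:85,235:280]=1
om=m&(h[...,0]>4)&(h[...,0]<20)&(h[...,1]>150)&(h[...,2]>170)
ys,xs=np.nonzero(om);P=np.array([onz('wrist',x,y,.121,o)[:2] for x,y in zip(xs,ys)])*1000
print('bar',xs.min(),xs.max(),ys.min(),ys.max(),cv2.minAreaRect(P.astype(np.float32)),P.mean(0))
w,v=np.linalg.eigh(np.cov(P.T));print('pca',np.degrees(np.arctan2(v[1,1],v[0,1])),np.sqrt(w*12))
B=np.zeros_like(m);B[15:105,210:300]=1
k=((h[...,2]<70)&B).astype(np.uint8);c=max(cv2.findContours(k,0,1)[0],key=cv2.contourArea).reshape(-1,2)
Q=np.array([onz('wrist',x,y,.109,o)[:2] for x,y in c])*1000
print('flange',cv2.fitEllipse(Q.astype(np.float32)),cv2.minEnclosingCircle(Q.astype(np.float32)))
# blade in hand: hub far edge x, wing tip x, in tool frame
c2=CAL['wrist'];H=np.array(c2['hand_eye'])
def tool(u,v,z):
    K=np.array(c2['K']);x=(u-K[0,2])/K[0,0];y=(v-K[1,2])/K[1,1];r=np.hypot(x,y)
    d=H[:3,:3]@np.array([x/r*np.sin(r),y/r*np.sin(r),np.cos(r)]);p=H[:3,3];return (p+d*(z-p[2])/d[2])*1000
g=h[...,2];print(g[168:182,[225,235,240,285,295]].T); print(g[190,205:310]);print(g[108:125,258:272:3].T,h[108:125,258:272:3,1].T)
for r in(173,174,175):print(r,tool(258,r,.0277))
for r in(113,116):
  for z in(.0417,.0537):print(r,z,tool(263,r,z))
print(g[36:60,257])
cv2.imwrite('pics/w2c.png',cv2.resize(im[20:130,200:320],(800,733),interpolation=cv2.INTER_CUBIC)[:600])
E
```

```text
bar 252 260 38 76 ((595.5478515625, 148.83836364746094), (43.743038177490234, 7.904724597930908), 31.976228713989258) [594.29640682 148.16165818]
pca -148.36709736688337 [ 8.2181618  52.23440942]
flange ((595.968994140625, 148.92234802246094), (72.04094696044922, 72.23587799072266), 128.16488647460938) ((595.9405517578125, 148.79750061035156), 36.762725830078125)
[[238 237 238 240 228 114  38  29  29  29  28  30  29  29]
 [230 232 234 236 228 114  39  28  29  29  29  29  31  29]
 [234 229 231 235 221 108  38  27  29  29  29  28  29  29]
 [239 241 242 242 231  99  30  29  29  30  29  29  28  28]
 [239 235 230 231 218  92  29  29  29  29  30  30  28  28]]
[233 232 232 228 195  82  43  43  43  43  43  44  44  43  43  43  41  43
  42  42  43  43  44  43  43  43  42  44  43  43  44  43  43  44  43  44
  43  42  43  43  44  44  43  44  43  43  43  44  44  44  43  43  41  42
  42  41  41  42  41  43  41  43  42  43  42  43  43  42  42  43  43  42
  42  42  43  42  41  42  43  42  42  42  43  42  42  41  42  42  43  42
  43  42  42  41  42  43  42  42  42  42  47  95 163 169 169]
[[221 221 2
[... 251 characters left out ...]
 212 211 212 213 214]
 [221 221 221 221 221 221 221 218 214 214 214 215 213 212 212 211 211]] [[5 5 5 5 5 5 5 5 6 5 5 6 6 6 6 7 7]
 [5 5 5 5 5 7 5 5 6 6 7 6 7 7 7 6 7]
 [5 5 5 5 5 6 7 6 6 6 7 7 8 6 7 6 7]
 [6 5 6 6 6 5 5 6 6 6 6 6 6 7 8 8 7]
 [6 6 6 6 6 6 6 5 6 7 6 6 6 7 7 8 7]]
173 [33.55652393 -0.35837776 27.7       ]
174 [32.98315571 -0.35852993 27.7       ]
175 [32.40901555 -0.35868164 27.7       ]
113 0.0417 [67.17520382  2.61669611 41.7       ]
113 0.0537 [67.26859804  2.81995651 53.7       ]
116 0.0417 [65.3786972   2.61856196 41.7       ]
116 0.0537 [65.35099598  2.82194813 53.7       ]
[ 63 142 240 242 242 243 242 243 243 243 243 243 240 204 153 166 161 124
 103  99  95  91  89  97]
```

View pics/w2c.png

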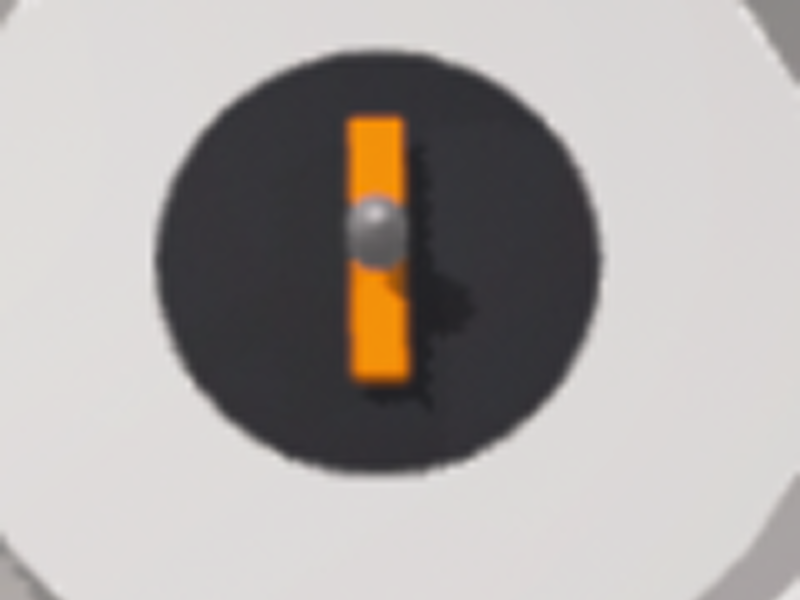

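Emit:
{"method": "apply_moves", "body": {
  "targets": [
    {"travel":[12,0,0],"roll":0,"jaw":5},
    {"travel":[22,0,0],"roll":0,"jaw":5},
    {"travel":[25,-1.2,0],"roll":0,"jaw":5},
    {"travel":[25,-1,0],"roll":0,"jaw":5},
    {"travel":[22,0,0],"roll":0,"jaw":5},
    {"travel":[17,0,0],"roll":0,"jaw":5},
    {"travel":[10,0,0],"roll":0,"jaw":5},
    {"travel":[0,0,0],"roll":-1.5,"jaw":5},
    {"travel":[0,0,0],"roll":0,"jaw":5},
    {"travel":[0,0,0],"roll":0,"jaw":5}
  ]
}}

```text
clock: 9.1
tool_pos: [0.5975, 0.15, 0.3138]
orientation: [-180.0, -0.0, 32.0]
force: [0.2, -0.2, -2.0]
opening: 0.0141
gripper_force: 30.0
```

Emit:
{"method": "apply_moves", "body": {
  "targets": [
    {"travel":[0,0,20],"roll":0,"jaw":5},
    {"travel":[0,0,20],"roll":0,"jaw":5},
    {"travel":[0,0,20],"roll":0,"jaw":5},
    {"travel":[0,0,15],"roll":0,"jaw":5},
    {"travel":[0,0,5],"roll":0,"jaw":5},
    {"travel":[0,0,0],"roll":0,"jaw":5},
    {"travel":[0,0,0],"roll":0,"jaw":5}
  ]
}}

```text
clock: 9.8
tool_pos: [0.5984, 0.1504, 0.2348]
orientation: [180.0, -0.1, 32.0]
force: [0.4, 0.2, -1.0]
opening: 0.0139
gripper_force: 30.0
```

```bash
python3 - <<'E'
from h import *
o=ctrl.get_obs();print(o['tool_pos'],o['orientation'],o['force'])
t,a=snap('top','t3.png');b=snap('side','s3.png')[1]
c=np.hstack([cv2.resize(x,(400,300),interpolation=cv2.INTER_CUBIC) for x in(a[140:245,150:290],b[150:285,160:340])])
cv2.imwrite('pics/c3.png',c[:,:,::-1])
E
```

```text
[0.5983548  0.15037406 0.23477988] [ 1.79978460e+02 -8.97740877e-02  3.20111508e+01] [ 0.40568557  0.21981091 -0.98689009]
```

View pics/c3.png

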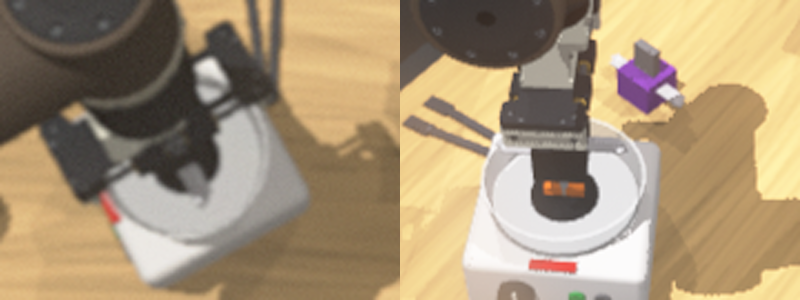

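The overhead crop shows the gripper over the bowl. The side crop shows the hub centred above the orange bar (565,187), with the pin free below it. Next I lower slowly and watch the force.

Emit:
{"method": "apply_moves", "body": {
  "targets": [
    {"travel":[0,0,8],"roll":0,"jaw":5},
    {"travel":[0,0,6],"roll":0,"jaw":5},
    {"travel":[0,0,5],"roll":0,"jaw":5},
    {"travel":[0,0,4],"roll":0,"jaw":5},
    {"travel":[0,0,0],"roll":0,"jaw":5},
    {"travel":[0,0,0],"roll":0,"jaw":5}
  ]
}}

```text
clock: 10.5
tool_pos: [0.5981, 0.1503, 0.2105]
orientation: [180.0, 0.0, 32.0]
force: [0.9, -0.1, -2.6]
opening: 0.0139
gripper_force: 30.0
```

Emit:
{"method": "apply_moves", "body": {
  "targets": [
    {"travel":[0,0,2],"roll":0,"jaw":5},
    {"travel":[0,0,2],"roll":0,"jaw":5},
    {"travel":[0,0,0],"roll":0,"jaw":5},
    {"travel":[0,0,0],"roll":0,"jaw":5}
  ]
}}

```text
clock: 10.9
tool_pos: [0.598, 0.1503, 0.2066]
orientation: [180.0, 0.0, 32.0]
force: [0.6, -0.8, -1.7]
opening: 0.0138
gripper_force: 30.0
```

Emit:
{"method": "apply_moves", "body": {
  "targets": [
    {"travel":[0,0,2],"roll":0,"jaw":5},
    {"travel":[0,0,0],"roll":0,"jaw":5},
    {"travel":[0,0,1],"roll":0,"jaw":5},
    {"travel":[0,0,0],"roll":0,"jaw":5}
  ]
}}

```text
clock: 11.3
tool_pos: [0.5979, 0.1503, 0.2034]
orientation: [-180.0, 0.0, 32.0]
force: [-0.2, -0.5, -2.4]
opening: 0.0141
gripper_force: 30.0
```

Emit:
{"method": "apply_moves", "body": {
  "targets": [
    {"travel":[0,0,1.5],"roll":0,"jaw":5},
    {"travel":[0,0,0],"roll":0,"jaw":5}
  ]
}}

```text
clock: 11.5
tool_pos: [0.5979, 0.1503, 0.2018]
orientation: [-180.0, 0.0, 32.0]
force: [-0.3, -0.4, -2.3]
opening: 0.014
gripper_force: 30.0
```

Emit:
{"method": "apply_moves", "body": {
  "targets": [
    {"travel":[0,0,1],"roll":0,"jaw":5},
    {"travel":[0,0,0],"roll":0,"jaw":5}
  ]
}}

```text
clock: 11.7
tool_pos: [0.5979, 0.1503, 0.2009]
orientation: [-180.0, 0.0, 32.0]
force: [-0.2, 1.0, -1.3]
opening: 0.0139
gripper_force: 30.0
```

Emit:
{"method": "apply_moves", "body": {
  "targets": [
    {"travel":[0,0,1.5],"roll":0,"jaw":5},
    {"travel":[0,0,0],"roll":0,"jaw":5}
  ]
}}

```text
clock: 11.9
tool_pos: [0.5979, 0.1503, 0.1993]
orientation: [-180.0, 0.0, 32.0]
force: [-0.6, -0.2, -2.5]
opening: 0.0137
gripper_force: 30.0
```

Emit:
{"method": "apply_moves", "body": {
  "targets": [
    {"travel":[0,0,1.5],"roll":0,"jaw":5},
    {"travel":[0,0,0],"roll":0,"jaw":5}
  ]
}}

```text
clock: 12.1
tool_pos: [0.5979, 0.1503, 0.1978]
orientation: [-180.0, 0.0, 32.0]
force: [-0.6, 0.1, -1.2]
opening: 0.0138
gripper_force: 30.0
```

Emit:
{"method": "apply_moves", "body": {
  "targets": [
    {"travel":[0,0,1],"roll":0,"jaw":5},
    {"travel":[0,0,0],"roll":0,"jaw":5}
  ]
}}

```text
clock: 12.3
tool_pos: [0.5979, 0.1503, 0.1969]
orientation: [-180.0, 0.0, 32.0]
force: [0.5, 0.1, -2.3]
opening: 0.0139
gripper_force: 30.0
```

Emit:
{"method": "apply_moves", "body": {
  "targets": [
    {"travel":[0,0,1],"roll":0,"jaw":5},
    {"travel":[0,0,0],"roll":0,"jaw":5}
  ]
}}

```text
clock: 12.5
tool_pos: [0.5979, 0.1503, 0.1959]
orientation: [-180.0, 0.0, 32.0]
force: [-0.2, -0.6, -2.3]
opening: 0.0132
gripper_force: 30.0
```

Emit:
{"method": "apply_moves", "body": {
  "targets": [
    {"travel":[0,0,0.8],"roll":0,"jaw":5},
    {"travel":[0,0,0],"roll":0,"jaw":5}
  ]
}}

```text
clock: 12.7
tool_pos: [0.5979, 0.1503, 0.1952]
orientation: [-180.0, 0.0, 32.0]
force: [0.1, 1.4, -3.0]
opening: 0.0139
gripper_force: 30.0
```

Emit:
{"method": "apply_moves", "body": {
  "targets": [
    {"travel":[0,0,0.8],"roll":0,"jaw":5},
    {"travel":[0,0,0],"roll":0,"jaw":5}
  ]
}}

```text
clock: 12.9
tool_pos: [0.598, 0.1503, 0.1943]
orientation: [-180.0, 0.0, 32.0]
force: [-0.6, -0.0, -2.8]
opening: 0.0141
gripper_force: 30.0
```

Emit:
{"method": "apply_moves", "body": {
  "targets": [
    {"travel":[0,0,0.8],"roll":0,"jaw":5},
    {"travel":[0,0,0],"roll":0,"jaw":5}
  ]
}}

```text
clock: 13.1
tool_pos: [0.5979, 0.1503, 0.1935]
orientation: [-180.0, 0.0, 32.0]
force: [0.3, 0.1, -2.4]
opening: 0.0138
gripper_force: 30.0
```

Emit:
{"method": "apply_moves", "body": {
  "targets": [
    {"travel":[0,0,0.8],"roll":0,"jaw":5},
    {"travel":[0,0,0],"roll":0,"jaw":5}
  ]
}}

```text
clock: 13.3
tool_pos: [0.598, 0.1503, 0.1927]
orientation: [-180.0, 0.0, 32.0]
force: [-0.1, 0.0, -1.8]
opening: 0.0138
gripper_force: 30.0
```

Emit:
{"method": "apply_moves", "body": {
  "targets": [
    {"travel":[0,0,0.8],"roll":0,"jaw":5},
    {"travel":[0,0,0],"roll":0,"jaw":5}
  ]
}}

```text
clock: 13.5
tool_pos: [0.598, 0.1503, 0.1919]
orientation: [-180.0, 0.0, 32.0]
force: [0.0, -0.6, -1.1]
opening: 0.014
gripper_force: 30.0
```

The hub is already about 3 mm below the stopping height with no contact force, so the slot is in line. I keep going gently.

Emit:
{"method": "apply_moves", "body": {
  "targets": [
    {"travel":[0,0,1],"roll":0,"jaw":5},
    {"travel":[0,0,0],"roll":0,"jaw":5},
    {"travel":[0,0,1],"roll":0,"jaw":5},
    {"travel":[0,0,0],"roll":0,"jaw":5}
  ]
}}

```text
clock: 13.9
tool_pos: [0.5979, 0.1503, 0.1899]
orientation: [-180.0, 0.0, 32.0]
force: [-0.3, -1.1, -1.2]
opening: 0.014
gripper_force: 30.0
```

Emit:
{"method": "apply_moves", "body": {
  "targets": [
    {"travel":[0,0,1],"roll":0,"jaw":5},
    {"travel":[0,0,0],"roll":0,"jaw":5},
    {"travel":[0,0,1],"roll":0,"jaw":5},
    {"travel":[0,0,0],"roll":0,"jaw":5}
  ]
}}

```text
clock: 14.3
tool_pos: [0.5979, 0.1503, 0.1879]
orientation: [-180.0, 0.0, 32.0]
force: [0.7, 0.2, -1.9]
opening: 0.0138
gripper_force: 30.0
```

Emit:
{"method": "apply_moves", "body": {
  "targets": [
    {"travel":[0,0,1],"roll":0,"jaw":5},
    {"travel":[0,0,0],"roll":0,"jaw":5},
    {"travel":[0,0,1],"roll":0,"jaw":5},
    {"travel":[0,0,0],"roll":0,"jaw":5}
  ]
}}

```text
clock: 14.7
tool_pos: [0.5979, 0.1503, 0.1859]
orientation: [-180.0, 0.0, 32.0]
force: [0.5, -0.6, -1.3]
opening: 0.0135
gripper_force: 30.0
```

Emit:
{"method": "apply_moves", "body": {
  "targets": [
    {"travel":[0,0,1],"roll":0,"jaw":5},
    {"travel":[0,0,0],"roll":0,"jaw":5}
  ]
}}

```text
clock: 14.9
tool_pos: [0.5979, 0.1503, 0.1849]
orientation: [-180.0, 0.0, 32.0]
force: [-0.1, 0.1, -1.0]
opening: 0.0139
gripper_force: 30.0
```

Emit:
{"method": "apply_moves", "body": {
  "targets": [
    {"travel":[0,0,1],"roll":0,"jaw":5},
    {"travel":[0,0,0],"roll":0,"jaw":5}
  ]
}}

```text
clock: 15.1
tool_pos: [0.5979, 0.1503, 0.1839]
orientation: [-180.0, 0.0, 32.0]
force: [-0.4, 0.6, -2.8]
opening: 0.014
gripper_force: 30.0
```

Emit:
{"method": "apply_moves", "body": {
  "targets": [
    {"travel":[0,0,0.7],"roll":0,"jaw":5},
    {"travel":[0,0,0],"roll":0,"jaw":5}
  ]
}}

```text
clock: 15.3
tool_pos: [0.598, 0.1503, 0.1833]
orientation: [-180.0, 0.0, 32.0]
force: [-0.1, 0.2, -2.8]
opening: 0.0139
gripper_force: 30.0
```

Emit:
{"method": "apply_moves", "body": {
  "targets": [
    {"travel":[0,0,0.5],"roll":0,"jaw":5},
    {"travel":[0,0,0],"roll":0,"jaw":5}
  ]
}}

```text
clock: 15.5
tool_pos: [0.598, 0.1503, 0.1828]
orientation: [-180.0, 0.0, 32.0]
force: [-0.8, -0.5, -1.5]
opening: 0.0139
gripper_force: 30.0
```

Emit:
{"method": "apply_moves", "body": {
  "targets": [
    {"travel":[0,0,0.5],"roll":0,"jaw":5},
    {"travel":[0,0,0],"roll":0,"jaw":5}
  ]
}}

```text
clock: 15.7
tool_pos: [0.598, 0.1504, 0.1827]
orientation: [180.0, -0.0, 32.0]
force: [-1.5, -0.3, 0.5]
opening: 0.0142
gripper_force: 30.0
```

Contact at TCP z 0.1827, which is exactly the home height, with only about 2.5 N. I release here.

Emit:
{"method": "apply_moves", "body": {
  "targets": [
    {"travel":[0,0,0],"roll":0,"jaw":20},
    {"travel":[0,0,0],"roll":0,"jaw":35},
    {"travel":[0,0,0],"roll":0,"jaw":45},
    {"travel":[0,0,0],"roll":0,"jaw":45},
    {"travel":[0,0,-5],"roll":0,"jaw":45},
    {"travel":[0,0,-15],"roll":0,"jaw":45},
    {"travel":[0,0,-25],"roll":0,"jaw":45},
    {"travel":[0,0,-30],"roll":0,"jaw":45},
    {"travel":[0,0,-30],"roll":0,"jaw":45},
    {"travel":[0,0,-20],"roll":0,"jaw":45}
  ]
}}

```text
clock: 16.7
tool_pos: [0.5985, 0.1504, 0.3104]
orientation: [180.0, -0.2, 32.0]
force: [1.1, -0.0, 0.9]
opening: 0.0449
gripper_force: 0.0
```

Emit:
{"method": "apply_moves", "body": {
  "targets": [
    {"travel":[-20,0,0],"roll":0,"jaw":45},
    {"travel":[-25,0,0],"roll":0,"jaw":45},
    {"travel":[-20,0,0],"roll":0,"jaw":45},
    {"travel":[0,0,0],"roll":0,"jaw":45},
    {"travel":[0,0,0],"roll":0,"jaw":45}
  ]
}}

```text
clock: 17.2
tool_pos: [0.543, 0.1159, 0.3083]
orientation: [180.0, -0.1, 32.0]
force: [-0.2, -0.7, 0.8]
opening: 0.045
gripper_force: 0.0
```

```bash
python3 - <<'E'
from h import *
a=snap('wrist','w4.png')[1];b=snap('side','s4.png')[1]
c=np.hstack([cv2.resize(x,(400,300),interpolation=cv2.INTER_CUBIC) for x in(a,b[150:285,160:340])])
cv2.imwrite('pics/c4.png',c[:,:,::-1]);print(ctrl.get_obs()['force'],ctrl.get_obs()['tool_pos'])
E
```

```text
[ 0.11579368  0.31085323 -0.54627704] [0.54340581 0.11619355 0.30758982]
```

View pics/c4.png

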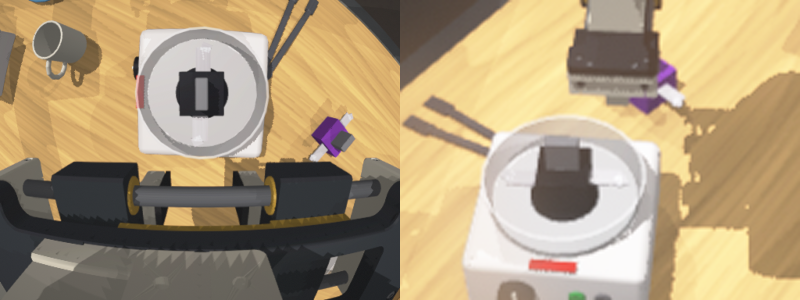

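The blade sits centred and upright on the flange, with its hub at (202,92) in the wrist half of the picture. The orange bar is hidden under the hub, and the gripper is clear.

```bash
python3 -c "
from plant import ctrl
print(ctrl.close_job())"
```

```text
the job is handed in; nothing more can be done
None
```

The blade is on the spindle and released, fully home by tool height (0.1827 m), set down with about 2.5 N; its slot was pre-aligned with the drive bar from the camera, so no turning was needed, the jug, tub and tongs were not touched, and the job is handed in.

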